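# Stack the children's cups for the disinfecting cabinet

### The arm

A 6-joint arm with a two-finger parallel gripper is mounted at the origin on the work surface. World frame = base frame: x ahead of the robot, y to its left, z up, the work surface at z = 0. Lengths are in m, angles in rad, forces in N, time in s.
With the tool pointing down it reaches from about 0.275 to 0.825 m from the base axis. Payload 5.2 kg.
Tool frame: the origin (TCP) lies on the centre line of the jaws, within the pads' length; the fingertips stand 17 mm ahead of it and the grasp point (between the pads) lies 2 mm behind it; z points along the fingers, y is the line along which they close (so a half turn about z gives the same grasp; the last joint's range is limited). The gripper opens to 93 mm and grips with 3 to 60 N. Pads are 15 mm wide; open, the fingers measure 128 mm over their backs; the gripper's body (75 mm by 188 mm) begins 65 mm behind the grasp point.
Start: joints at [-1.523, 0.259, 1.535, -0, 1.348, -0.203], TCP at [0.137, -0.533, 0.236] pointing down, gripper open.
Joint ranges: [-3.14, 3.14], [-0.91, 2.08], [0.19, 2.58], [-1.22, 4.36], [0.22, 2.71], [-3.12, 3.12]. Speed limits (rad/s): [2.57, 2.57, 3.14, 3.14, 3.14, 3.14].

### API

Orientations are given as a unit quaternion [w, x, y, z].
In Python, from cell import read_state, camera, calibration, job_done gives the robot as it stands.
- The arm moves only by the tool play_rows, never from a script. Its argument "plan" is a list of rows, each an object with "translation": the shift along the tool's x, y, z in units of 30 mm (1.0 is 30 mm), a list of three; "spin": the turn about the tool's z in units of 6 degrees (1.0 is 6 degrees); "fingers": the finger opening in mm, from 0 to 93. In form: [{"translation": [x, y, z], "spin": spin, "fingers": fingers}, ...]. A call has 1 to 8 rows; each row is the pose to reach, as a shift and turn from the pose commanded when the call began, along the tool's axes at that moment; what a row does not reach only later rows make up. A row lasts 1/10 s, in which the tool goes at most 50 mm and 8.59 degrees, less where a joint would pass 70% of its speed; a pose out of reach is approached as far as the arm can. A call with a gripper value outside its range is refused whole. The fingers move at their own pace and stop on an object; "newtons" is the grip in N (left out, the last holds). Time passes only in rows, so rows that repeat a pose let the fingers close. It gives the time, the measured TCP pose, the force, the opening and the grip force at its end, in the units of the state.
- read_state(): the state, without advancing time (a new reading comes with each control period).
- camera(name): name is "scene" or "top" or "wrist"; returns (picture, depth): 384x512x3 uint8, red, green, blue; 384x512 float32, m along the optical axis (not along the pixel's ray), 0 where there is no reading.
- calibration(name): a dict with "vfov" (degrees; the focal length in pixels is half the picture's height over the tangent of half this angle, whatever the lens; pixels are square), "cx", "cy" (the principal point, pixels), "rvec" (rotation vector, rad) and "tvec" (3), from world to camera coordinates, as OpenCV has them; the wrist camera has in their place "tool_from_camera" (4x4, takes a point from camera to tool coordinates, whose origin is the TCP and whose axes are the flange's). Camera axes: x right, y down, z forward; pixel columns grow to the right and rows downward; lengths in m; the calibration is good to about 2 mm. A picture is of the moment at which its call begins: read the wrist's pose just before it. calibration takes no time and is no camera call.
- job_done(): hands the job in; it is judged then, once.
The state is a dict: "time_s": time; "joints": joint angles; "qvel": joint speeds; "joint_efforts": joint torques, N m; "tcp_pos": TCP position; "tool_rot": TCP orientation; "ft_force": force on the tool from outside, world axes, zero at the start; "wrist_torque": the same for the moment, N m; "opening": finger opening in m; "grip_force": force on a finger pad.
Only numpy, scipy, OpenCV 4.12 (cv2) and the standard library are available. Lean on these libraries where they do the work, as an engineer would, in place of code of your own. Each camera call takes 0.05 s, during which the arm holds its last target. There are 200 camera calls.

### The job

Stack the five children's cups on the two drip stands, ready for the disinfecting cabinet, all mouth down as they are now. In the middle of the round purple stand put the red cup, nest the white cup over it, and the blue cup on top; in the middle of the square orange stand put the yellow cup and nest the green cup over it. Each cup must sit upright and fully home; set the cups down rather than dropping them, and leave the water bottle, the bowl and the spoon where they are.

Things in the scene. Friction and masses are not known exactly. Their poses are not given: they have to be found in the camera images.
- red_cup_mid (a point): Red cup: hollow plastic child's cup on the table, mouth down, 80 mm high, tapering from 54 mm outer diameter at its closed flat top to 76 mm at its mouth; wall 2 mm, about 70 g. Point: its centre, on the axis, 40 mm below the top; z up. Such cups nest over one another: ribs inside stop a cup fully home with its point 28 mm above that of the cup below, with about 1.8 mm of side play.
- white_cup_mid (a point): White cup: same shape, size, nesting and centre point as the red cup, but white (round plastic child's cup, mouth down, 80 mm high, 54 mm across the top, 76 mm across the mouth).
- blue_cup_mid (a point): Blue cup: same shape, size, nesting and centre point as the red cup, but blue (round plastic child's cup, mouth down, 80 mm high, 54 mm across the top, 76 mm across the mouth).
- yellow_cup_mid (a point): Yellow cup: same shape, size, nesting and centre point as the red cup, but yellow (round plastic child's cup, mouth down, 80 mm high, 54 mm across the top, 76 mm across the mouth).
- green_cup_mid (a point): Green cup: same shape, size, nesting and centre point as the red cup, but green (round plastic child's cup, mouth down, 80 mm high, 54 mm across the top, 76 mm across the mouth).
- round_stand_top (a point): Purple round drip stand: flat disc 110 mm in diameter, 10 mm thick, fixed to the table. The point is the centre of its top face, z up.
- square_stand_top (a point): Orange square drip stand: flat plate 110 x 110 mm, 10 mm thick, fixed to the table. The point is the centre of its top face, z up, x and y along its sides.
- water_bottle: Bystander: upright lilac drinking bottle with black lid, 68 mm in diameter, 170 mm high, standing to the robot's right of the cups. Origin at the centre of its underside.
- steel_bowl: Bystander: dark steel bowl, mouth up, 110 mm across, 50 mm high, standing beyond the cups. Origin at the centre of its underside.
- spoon: Bystander: spoon with black handle lying on the table to the robot's left of the cups, about 200 mm long along its x. Origin on its underside.
There are look-alikes about, which are no part of the job. Of the things that look like the part that bears blue_cup_mid, take the one that is farthest to the robot's left at the start.

How it is judged:
By the outcome, as a careful person would: the job done as asked, in the order asked, and still so for the second after the job is handed in, with the robot touching nothing.
It also fails if it takes over 128 s, if anything falls off the work surface, if the arm or the gripper's body presses on something with over 40 N, if the wrist force passes 120 N, or if a joint passes its speed limit or range.

## Working session

There is one attempt and no reset: what is moved stays moved. The work goes in short steps, Python scripts to look and compute and a tool call to move; the robot and the scene stay as the last step left them, time stands still between calls to the robot, and variables do not carry over. Pictures are saved under pics/ and viewed, at most 14 in all, crops included, and the job is handed in when it is done.

Besides the shell and the picture viewer there is one more tool, called as name(argument=value, ...), one argument or row to a line, values as JSON. play_rows: Moves the arm, as the interface text tells. Its arguments: {"type":"object","properties":{"plan":{"type":"array","items":{"type":"object","properties":{"translation":{"type":"array","items":{"type":"number"}},"spin":{"type":"number"},"fingers":{"type":"number"}}}},"newtons":{"type":"number"}},"required":["plan"]}

```bash
ls; mkdir -p pics; python3 - <<'E'
from cell import *
import cv2,numpy as np
s=read_state();print({k:np.round(v,3).tolist() for k,v in s.items()})
for n in("scene","top","wrist"):
    p,d=camera(n);np.savez(f"{n}0.npz",p=p,d=d);print(n,calibration(n))
    cv2.imwrite(f"pics/{n}0.png",cv2.resize(p[:,:,::-1],(768,576)))
E
```

```text
pics
{'time_s': 0.0, 'joints': [-1.523, 0.259, 1.536, 0.0, 1.348, -0.203], 'qvel': [-0.0, -0.002, -0.002, -0.001, 0.001, -0.001], 'joint_efforts': [0.001, -43.73, -28.4, 0.072, 0.042, -0.0], 'tcp_pos': [0.136, -0.532, 0.235], 'tool_rot': [-0.001, 0.992, 0.125, 0.0], 'ft_force': [0.005, -0.403, -0.045], 'wrist_torque': [-0.052, -0.025, -0.002], 'grip_force': 0.0, 'opening': 0.093}
scene {'vfov': 47.57683686368705, 'cx': 257.5847133498038, 'cy': 199.92566425978237, 'rvec': array([ 1.47177471,  2.08729554, -0.87786159]), 'tvec': array([ 0.21322842, -0.37445745,  1.83604968])}
top {'vfov': 55.4718626141214, 'cx': 255.05459748703484, 'cy': 193.02296591164503, 'rvec': array([ 2.15576242, -2.19257546,  0.1038063 ]), 'tvec': array([0.01087945, 0.62383115, 1.17046872])}
wrist {'vfov': 67.20539503171281, 'cx': 253.62015501531698, 'cy': 195.59948818926162, 'tool_from_camera': array([[ 5.49604864e-05, -9.54388109e-01, -2.98568811e-01,
         8.33731214e-02],
       [ 9.99999680e-01, -1.85816475e-04,  7.78050133e-04,
        -9.79411794e-04],
       [-7.98040799e-04, -2.98568758e-01,  9.54387793e-01,
        -1.48745721e-01],
       [ 0.00000000e+00,  0.00000000e+00,  0.00000000e+00,
         1.00000000e+00]])}
```

View pics/top0.png

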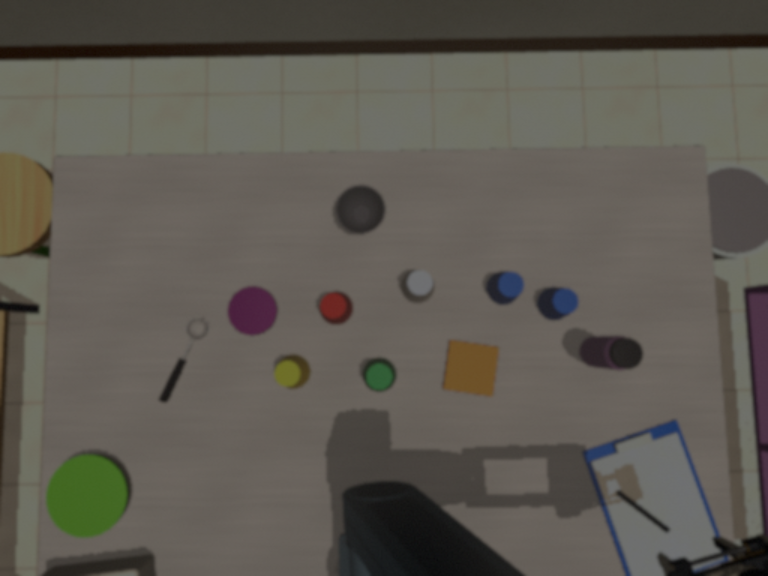

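View pics/scene0.png

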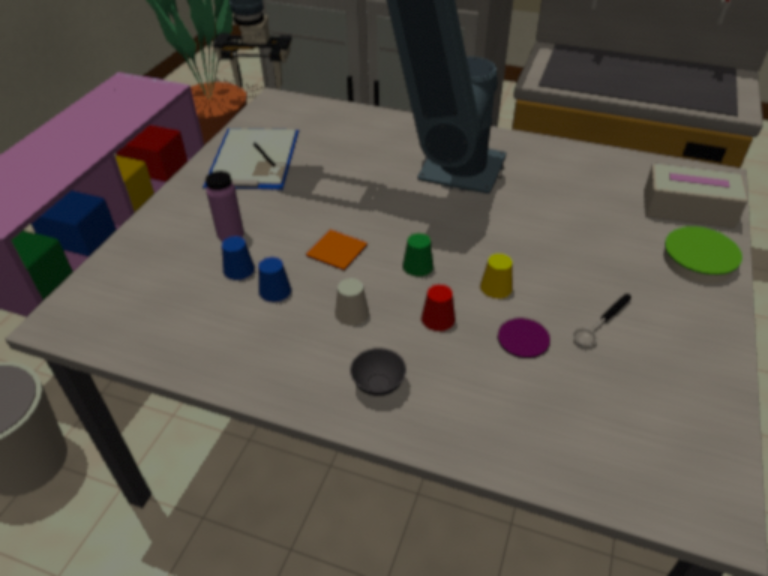

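The top view (768x576) shows red at (335,306), white at (420,283), yellow at (291,373) and green at (379,376). The round stand is at (253,310) and the square stand at (471,368). There are two blue cups, at (508,285) and (565,301). Image left is the robot's left (+y), so the one at (508,285) is the cup meant. I'll measure everything and crop the blue pair.

```bash
cat > h.py <<'E'
from cell import *
import cv2,numpy as np
from scipy.spatial.transform import Rotation as R
def pose():
    s=read_state();q=s["tool_rot"];T=np.eye(4);T[:3,:3]=R.from_quat([q[1],q[2],q[3],q[0]]).as_matrix();T[:3,3]=s["tcp_pos"];return T
def cam2world(n,T=None):
    c=calibration(n)
    if n=="wrist": return (pose() if T is None else T)@np.array(c["tool_from_camera"]),c
    M=np.eye(4);M[:3,:3]=cv2.Rodrigues(c["rvec"])[0];M[:3,3]=c["tvec"];return np.linalg.inv(M),c
def cloud(n,d,T=None):
    M,c=cam2world(n,T);f=192/np.tan(np.radians(c["vfov"]/2))
    v,u=np.mgrid[:384,:512];P=np.stack([(u-c["cx"])/f*d,(v-c["cy"])/f*d,d],-1)
    return P@M[:3,:3].T+M[:3,3]
def onplane(n,u,v,z,T=None):
    M,c=cam2world(n,T);f=192/np.tan(np.radians(c["vfov"]/2))
    r=M[:3,:3]@np.array([(u-c["cx"])/f,(v-c["cy"])/f,1]);return M[:3,3]+r*(z-M[2,3])/r[2]
def masks(p):
    h=cv2.cvtColor(p,cv2.COLOR_RGB2HSV);H,S,V=h[...,0].astype(int),h[...,1],h[...,2]
    g=(S>110)&(V>40)
    return dict(red=g&((H<6)|(H>172)),yellow=g&(H>24)&(H<36),green=g&(H>50)&(H<85),blue=g&(H>105)&(H<125),purple=g&(H>140)&(H<165),orange=g&(H>8)&(H<22),white=(S<40)&(V>125))
def blobs(n,p,d,T=None,amin=60):
    C=cloud(n,d,T);out=[]
    for k,m in masks(p).items():
        N,L,st,ce=cv2.connectedComponentsWithStats(m.astype(np.uint8))
        for i in range(1,N):
            if st[i,4]<amin: continue
            q=C[(L==i)&(d>0)]
            if len(q)<20: continue
            zt=np.percentile(q[:,2],95);t=q[q[:,2]>zt-.008]
            (x,y),r=cv2.minEnclosingCircle(t[:,:2].astype(np.float32))
            out.append((k,ce[i].round(1),st[i,4],"ztop %.3f"%zt,"mean",t.mean(0).round(4),"circ",np.round([x,y,r],4)))
    return out
E
python3 - <<'E'
from h import *
for n in("top","scene"):
    z=np.load(n+"0.npz");print(n)
    for b in blobs(n,z["p"],z["d"]):
        if abs(b[5][0]-.5)<.3 and abs(b[5][1])<.5: print(*b)
p=np.load("top0.npz")["p"];cv2.imwrite("pics/blue.png",cv2.resize(p[170:260,300:440,::-1],(784,504),interpolation=cv2.INTER_CUBIC))
E
```

```text
top
red [223.1 204.5] 328 ztop 0.084 mean [0.5868 0.1045 0.0804] circ [0.5864 0.1042 0.0275]
yellow [191.7 248.3] 263 ztop 0.084 mean [0.4489 0.1995 0.0806] circ [0.4481 0.2001 0.0274]
green [252.6 250.6] 219 ztop 0.084 mean [0.4398 0.0107 0.0801] circ [0.4388 0.0109 0.026 ]
blue [339.5 189.5] 217 ztop 0.083 mean [ 0.6253 -0.2662  0.08  ] circ [ 0.6246 -0.2672  0.0266]
blue [375.6 200.5] 217 ztop 0.083 mean [ 0.5891 -0.379   0.0798] circ [ 0.5881 -0.3788  0.0262]
blue [399.  301.1] 134 ztop 0.007 mean [ 0.264  -0.4638  0.0035] circ [ 0.2611 -0.4666  0.0346]
purple [167.9 206.7] 734 ztop 0.014 mean [0.5851 0.2905 0.0104] circ [0.5843 0.2909 0.0513]
orange [313.6 244.9] 1064 ztop 0.013 mean [ 0.4503 -0.1897  0.0099] circ [ 0.4508 -0.1893  0.0732]
orange [201.1 244.6] 68 ztop 0.059 mean [0.4467 0.1731 0.0573] circ [0.4509 0.1781 0.0209]
scene
red [292.2 205.1] 569 ztop 0.083 mean [0.5922 0.1038 0.0805] circ [0.5906 0.1027 0.0304]
yellow [332.9 174.5] 168 ztop 0.083 mean [0.4535 0.1996 0.0802] circ [0.4516 0.1992 0.0282]
green [278.3 169.7] 412 ztop 0.082 mean [0.4457 0.0119 0.0805] circ [0.4441 0.0103 0.0281]
blue [157.1 171.6] 461 ztop 0.083 mean [ 0.5925 -0.3813  0.0804] circ [ 0.5894 -0.3813  0.0287]
blue [181.6 186.5] 478 ztop 0.082 mean [ 0.6319 -0.2677  0.08  ] circ [ 0.6299 -0.2695  0.0281]
purple [348.7 224.9] 690 ztop 0.015 mean [0.5906 0.2896 0.0108] circ [0.5881 0.289  0.0544]
orange [224.1 165.8] 651 ztop 0.014 mean [ 0.4545 -0.1913  0.0107] circ [ 0.4512 -0.1922  0.0748]
white [233.2 190. ] 153 ztop 0.084 mean [ 0.6326 -0.0804  0.0808] circ [ 0.6325 -0.0807  0.0277]
```

View pics/blue.png

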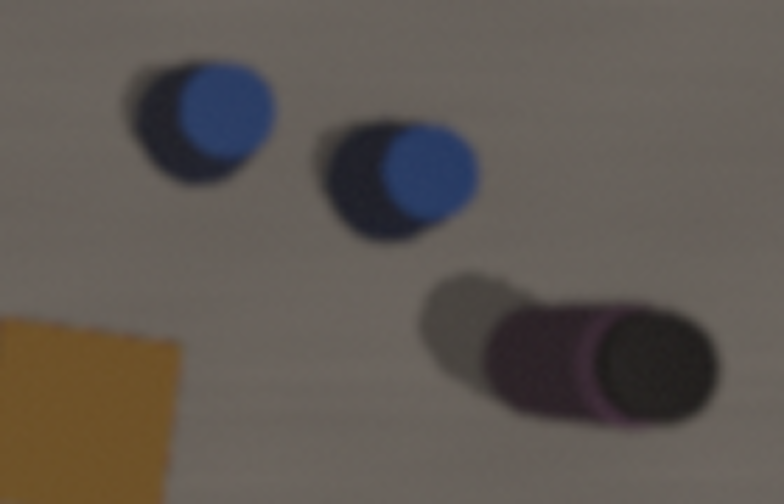

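The crop shows two identical blue cups, at full-res top pixels (339,189) and (376,200). The first, at y≈-0.267, is farther to the robot's left, so that is the one to use. All cup tops measure z≈0.08 and r≈27 mm, as given. I'll move toward red and square up the tool yaw on the way.

play_rows(
  plan=[
    {"translation":[1.2,-1.0,0],"spin":1.2,"fingers":93},
    {"translation":[2.5,-2.1,0],"spin":2.39,"fingers":93},
    {"translation":[3.7,-3.1,0],"spin":2.39,"fingers":93},
    {"translation":[5,-4.2,0],"spin":2.39,"fingers":93},
    {"translation":[6.2,-5.2,0],"spin":2.39,"fingers":93},
    {"translation":[7.5,-6.3,0],"spin":2.39,"fingers":93},
    {"translation":[8.7,-7.4,0],"spin":2.39,"fingers":93},
    {"translation":[10,-8.5,0],"spin":2.39,"fingers":93},
  ],
)

```text
time_s: 0.95
tcp_pos: [0.3637, -0.2103, 0.2356]
tool_rot: [0.0, 1.0, -0.0, 0.0]
ft_force: [1.4, -0.2, -0.1]
opening: 0.0929
grip_force: 0.0
```

play_rows(
  plan=[
    {"translation":[0.9,-1.2,0],"spin":0,"fingers":93},
    {"translation":[1.8,-2.5,0],"spin":0,"fingers":93},
    {"translation":[2.8,-3.9,0],"spin":0,"fingers":93},
    {"translation":[3.8,-5.3,0],"spin":0,"fingers":93},
    {"translation":[4.8,-6.7,0],"spin":0,"fingers":93},
    {"translation":[5.8,-8.1,0],"spin":0,"fingers":93},
    {"translation":[6.7,-9.4,0],"spin":0,"fingers":93},
    {"translation":[7.5,-10.5,0],"spin":0,"fingers":93},
  ],
)

```text
time_s: 1.75
tcp_pos: [0.5888, 0.1054, 0.2353]
tool_rot: [-0.0, 1.0, 0.001, -0.0]
ft_force: [1.4, -1.0, 0.7]
opening: 0.0929
grip_force: 0.0
```

```bash
cat > w.py <<'E'
from h import *
import sys
T=pose();p,d=camera("wrist");print("tcp",T[:3,3].round(4),T[:2,0].round(4))
for b in blobs("wrist",p,d,T,300): print(*b)
cv2.imwrite(f"pics/w_{sys.argv[1]}.png",cv2.resize(p[:,:,::-1],(768,576)))
E
python3 w.py red
```

```text
tcp [0.5888 0.1054 0.2353] [1.     0.0015]
red [254.5 175.1] 2865 ztop 0.081 mean [0.5901 0.1049 0.0798] circ [0.589  0.1049 0.0276]
green [318.1 276. ] 2022 ztop 0.081 mean [0.4696 0.0217 0.1008] circ [0.5308 0.0402 0.1019]
purple [115.3 171.4] 5092 ztop 0.011 mean [0.5875 0.289  0.0095] circ [0.5858 0.2897 0.0545]
orange [458.2 250.2] 3510 ztop 0.012 mean [ 0.4805 -0.1794  0.0227] circ [ 0.5338 -0.0936  0.1769]
orange [ 78.8 316.1] 970 ztop 0.323 mean [0.6168 0.1537 0.3204] circ [0.6155 0.1537 0.008 ]
orange [428.5 316. ] 979 ztop 0.324 mean [0.617  0.0589 0.3205] circ [0.616  0.0583 0.0079]
orange [381.8 373. ] 5760 ztop 0.333 mean [0.6106 0.0753 0.3304] circ [0.6105 0.0762 0.0359]
white [262.4 128. ] 106925 ztop 0.001 mean [0.6354 0.0957 0.0015] circ [0.5265 0.1034 0.3945]
white [269.4 351.6] 7258 ztop 0.001 mean [ 2.773e-01  7.990e-02 -1.000e-04] circ [0.3507 0.1035 0.2336]
```

View pics/w_red.png

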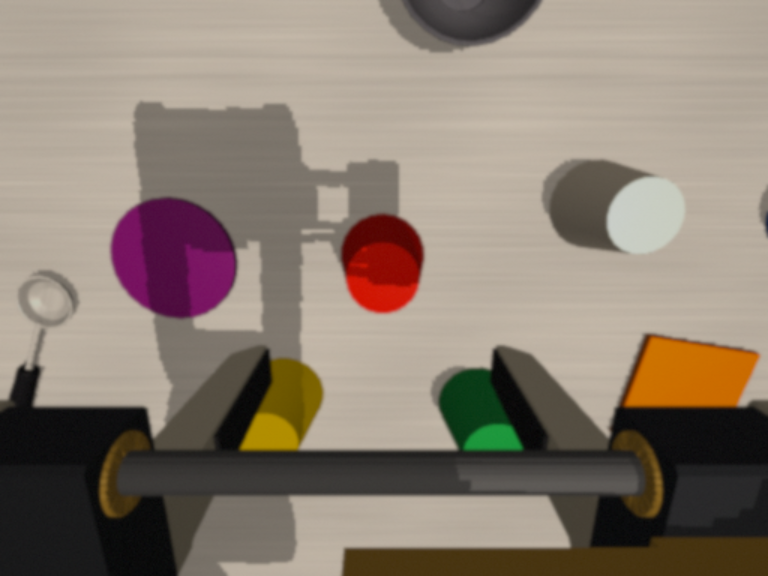

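The wrist view shows red at (382,285), directly under the TCP, and the round stand at (173,257). The wrist position agrees with the fixed cameras to within 3 mm. Descending to grip at TCP z≈0.060, near the cup's centre of mass.

play_rows(
  plan=[
    {"translation":[0,0,1.5],"spin":0,"fingers":93},
    {"translation":[0,0,3.0],"spin":0,"fingers":93},
    {"translation":[0,0,4.4],"spin":0,"fingers":93},
    {"translation":[0,0,5.3],"spin":0,"fingers":93},
    {"translation":[0,0,5.83],"spin":0,"fingers":93},
    {"translation":[0,0,5.83],"spin":0,"fingers":75},
    {"translation":[0,0,5.83],"spin":0,"fingers":60},
    {"translation":[0,0,5.83],"spin":0,"fingers":50},
  ],
  newtons=12,
)

```text
time_s: 2.6
tcp_pos: [0.589, 0.1028, 0.0621]
tool_rot: [0.0, 1.0, 0.0, 0.001]
ft_force: [-0.1, -0.4, 0.8]
opening: 0.0738
grip_force: 0.0
```

play_rows(
  plan=[
    {"translation":[0,0,0],"spin":0,"fingers":45},
    {"translation":[0,0,0],"spin":0,"fingers":45},
    {"translation":[0,0,0],"spin":0,"fingers":45},
  ],
)

```text
time_s: 2.9
tcp_pos: [0.589, 0.1029, 0.0621]
tool_rot: [-0.0, 1.0, 0.0, 0.001]
ft_force: [-0.1, -0.8, 5.7]
opening: 0.0632
grip_force: 12.2
```

play_rows(
  plan=[
    {"translation":[0,0,-0.5],"spin":0,"fingers":45},
    {"translation":[0,0,-1.2],"spin":0,"fingers":45},
    {"translation":[0,-0.6,-2.0],"spin":0,"fingers":45},
    {"translation":[0,-1.6,-2.0],"spin":0,"fingers":45},
    {"translation":[0,-2.8,-2.0],"spin":0,"fingers":45},
    {"translation":[0,-4.0,-2.0],"spin":0,"fingers":45},
    {"translation":[-0.08,-5.2,-2.0],"spin":0,"fingers":45},
    {"translation":[-0.08,-6.23,-2.0],"spin":0,"fingers":45},
  ],
)

```text
time_s: 3.7
tcp_pos: [0.5848, 0.2916, 0.1206]
tool_rot: [-0.0, 1.0, 0.001, -0.0]
ft_force: [-0.1, -0.3, -0.6]
opening: 0.0634
grip_force: 11.8
```

```bash
python3 w.py red2
```

```text
tcp [0.5848 0.2916 0.1206] [1.     0.0011]
red [253.5 240.6] 11647 ztop 0.139 mean [0.5907 0.2925 0.1387] circ [0.5886 0.2928 0.0294]
purple [257.4 168.9] 3946 ztop 0.011 mean [0.612  0.2888 0.0097] circ [0.5857 0.2904 0.0539]
orange [132.9 316.2] 759 ztop 0.209 mean [0.613  0.3252 0.2059] circ [0.611  0.3257 0.0089]
orange [374.3 316.2] 758 ztop 0.209 mean [0.6131 0.2599 0.2061] circ [0.6115 0.2596 0.0089]
orange [349.9 372.8] 7106 ztop 0.218 mean [0.6066 0.2692 0.2157] circ [0.6055 0.2722 0.0413]
white [256.1 125.6] 123405 ztop 0.001 mean [ 6.449e-01  2.899e-01 -1.000e-04] circ [0.5633 0.2912 0.2781]
white [243.6 347.7] 4759 ztop 0.001 mean [ 3.967e-01  3.038e-01 -3.000e-04] circ [0.3643 0.3092 0.097 ]
```

View pics/w_red2.png

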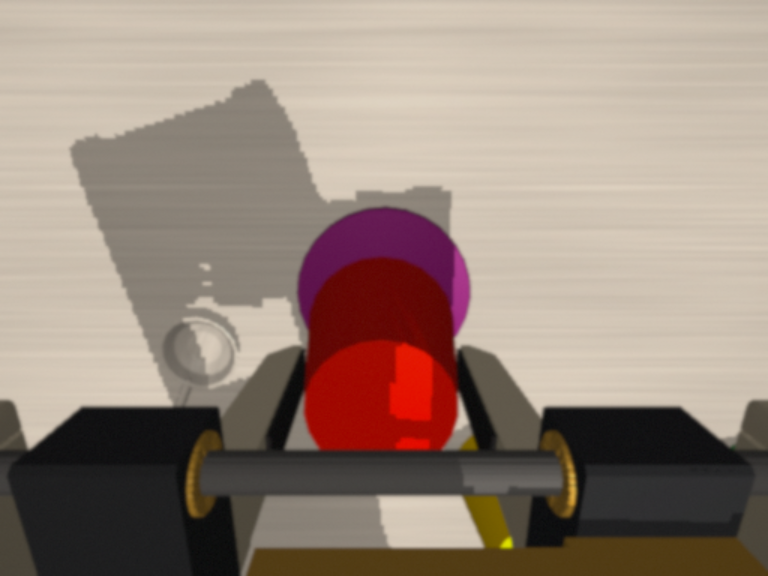

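The cup hangs straight in the jaws, centred over the stand disc at (385,290), about 2 mm off in y. Lowering it.

play_rows(
  plan=[
    {"translation":[0,0.05,0.6],"spin":0,"fingers":45},
    {"translation":[0,0.05,1.1],"spin":0,"fingers":45},
    {"translation":[0,0.05,1.4],"spin":0,"fingers":45},
    {"translation":[0,0.05,1.5],"spin":0,"fingers":45},
    {"translation":[0,0.05,1.55],"spin":0,"fingers":45},
    {"translation":[0,0.05,1.6],"spin":0,"fingers":45},
    {"translation":[0,0.05,1.62],"spin":0,"fingers":45},
    {"translation":[0,0.05,1.62],"spin":0,"fingers":45},
  ],
)

```text
time_s: 4.55
tcp_pos: [0.5859, 0.2883, 0.0726]
tool_rot: [-0.0, 1.0, 0.0, 0.0]
ft_force: [-0.6, 1.0, -0.0]
opening: 0.0637
grip_force: 11.8
```

play_rows(
  plan=[
    {"translation":[0,0,0.04],"spin":0,"fingers":45},
    {"translation":[0,0,0.08],"spin":0,"fingers":45},
    {"translation":[0,0,0.08],"spin":0,"fingers":45},
  ],
)

```text
time_s: 4.85
tcp_pos: [0.586, 0.2884, 0.072]
tool_rot: [-0.0, 1.0, 0.0, 0.001]
ft_force: [-3.4, -1.0, 10.2]
opening: 0.0634
grip_force: 12.5
```

play_rows(
  plan=[
    {"translation":[0,0,-0.03],"spin":0,"fingers":93},
    {"translation":[0,0,-0.03],"spin":0,"fingers":93},
    {"translation":[0,0,-0.03],"spin":0,"fingers":93},
    {"translation":[0,0,-0.03],"spin":0,"fingers":93},
    {"translation":[0,0,-0.8],"spin":0,"fingers":93},
    {"translation":[0,0,-2.2],"spin":0,"fingers":93},
    {"translation":[0,0,-3.8],"spin":0,"fingers":93},
    {"translation":[0,0,-5.4],"spin":0,"fingers":93},
  ],
)

```text
time_s: 5.65
tcp_pos: [0.5851, 0.2882, 0.2328]
tool_rot: [0.0, 1.0, 0.0, -0.001]
ft_force: [1.0, 0.7, -0.1]
opening: 0.093
grip_force: 0.0
```

```bash
python3 w.py red3|head -4
```

```text
tcp [0.5851 0.2882 0.2328] [1.e+00 5.e-04]
red [253.4 177.2] 3058 ztop 0.091 mean [0.587  0.289  0.0897] circ [0.5857 0.2891 0.0278]
yellow [324.4 288.4] 1082 ztop 0.312 mean [0.6156 0.2689 0.3123] circ [0.6158 0.2689 0.0058]
green [444.4 259.6] 1167 ztop 0.055 mean [0.468  0.0172 0.0529] circ [0.4641 0.0166 0.0175]
```

play_rows(
  plan=[
    {"translation":[0.2,1.4,0],"spin":0,"fingers":93},
    {"translation":[0.4,3.0,0],"spin":0,"fingers":93},
    {"translation":[0.6,4.6,0],"spin":0,"fingers":93},
    {"translation":[0.8,6.2,0],"spin":0,"fingers":93},
    {"translation":[1.0,7.8,0],"spin":0,"fingers":93},
    {"translation":[1.2,9.4,0],"spin":0,"fingers":93},
    {"translation":[1.4,11.0,0],"spin":0,"fingers":93},
    {"translation":[1.5,12.25,0],"spin":0,"fingers":93},
  ],
)

```text
time_s: 6.5
tcp_pos: [0.6308, -0.0822, 0.2312]
tool_rot: [0.0, 1.0, -0.0, -0.0]
ft_force: [0.0, 0.3, -0.7]
opening: 0.0927
grip_force: 0.0
```

```bash
python3 w.py white; python3 - <<'E'
from h import *
T=pose();p,d=camera("wrist");C=cloud("wrist",d,T)
m=(abs(C[...,2]-.08)<.006)&(np.hypot(C[...,0]-.631,C[...,1]+.079)<.05)&(d>0)
q=C[m];print(q.mean(0),cv2.minEnclosingCircle(q[:,:2].astype(np.float32)))
E
```

```text
tcp [ 0.6308 -0.0822  0.2312] [ 1.e+00 -9.e-04]
green [192.5 287.8] 1065 ztop 0.052 mean [0.4683 0.0094 0.049 ] circ [0.461  0.011  0.0233]
green [182.  336.9] 561 ztop 0.081 mean [0.4301 0.0105 0.0799] circ [0.438  0.01   0.0261]
blue [441.6 191.3] 7169 ztop 0.081 mean [ 0.6188 -0.2896  0.0795] circ [ 0.6015 -0.3098  0.0761]
purple [ 11.1 207.9] 919 ztop 0.010 mean [0.5803 0.249  0.0087] circ [0.5808 0.265  0.048 ]
orange [315.6 279.8] 2313 ztop 0.309 mean [ 0.6612 -0.0993  0.3108] circ [ 0.6608 -0.0996  0.0088]
orange [ 78.8 316. ] 953 ztop 0.319 mean [ 0.6589 -0.0339  0.3164] circ [ 0.6577 -0.0338  0.0081]
orange [428.4 316.1] 959 ztop 0.320 mean [ 0.6588 -0.1286  0.3166] circ [ 0.6574 -0.1286  0.0082]
orange [381.8 373. ] 5762 ztop 0.329 mean [ 0.6525 -0.1122  0.3264] circ [ 0.6526 -0.1111  0.0357]
white [ 41.  122.8] 19759 ztop 0.001 mean [ 6.856e-01  1.916e-01 -6.000e-04] circ [0.6516 0.2021 0.1926]
white [339.4 127.5] 75176 ztop 0.001 mean [ 6.777e-01 -1.909e-01  6.000e-04] circ [ 0.6351 -0.1832  0.2734]
white [220.9 135.2] 494 ztop 0.001 mean [ 6.77e-01 -3.93e-02 -4.00e-04] circ [ 0.6758 -0.0399  0.0192]
white [124.4 187.6] 3243 ztop 0.001 mean [ 6.06e-01  9.50e-02 -5.00e-04] circ [0.6134 0.0937 0.0655]
white [241.3 353.9] 9422 ztop 0.001 mean [ 3.188e-01 -6.010e-02 -2.000e-04] circ [ 0.3836 -0.0598  0.248 ]
[ 0.63528191 -0.07819722  0.07979731] ((0.6342565417289734, -0.07832154631614685), 0.027617257088422775)
```

Red sits at (0.586, 0.289) with its top at z=0.090, so it is fully home on the stand. White's centre is at (0.634, -0.078).

play_rows(
  plan=[
    {"translation":[0.1,-0.13,1.5],"spin":0,"fingers":93},
    {"translation":[0.1,-0.13,3.0],"spin":0,"fingers":93},
    {"translation":[0.1,-0.13,4.4],"spin":0,"fingers":93},
    {"translation":[0.1,-0.13,5.3],"spin":0,"fingers":93},
    {"translation":[0.1,-0.13,5.7],"spin":0,"fingers":93},
    {"translation":[0.1,-0.13,5.7],"spin":0,"fingers":75},
    {"translation":[0.1,-0.13,5.7],"spin":0,"fingers":60},
    {"translation":[0.1,-0.13,5.7],"spin":0,"fingers":45},
  ],
)

```text
time_s: 7.4
tcp_pos: [0.6353, -0.0754, 0.063]
tool_rot: [0.001, 1.0, 0.0, 0.002]
ft_force: [0.1, -0.0, 0.1]
opening: 0.0736
grip_force: 0.0
```

play_rows(
  plan=[
    {"translation":[0,0,0],"spin":0,"fingers":45},
    {"translation":[0,0,0],"spin":0,"fingers":45},
    {"translation":[0,0,0],"spin":0,"fingers":45},
  ],
)

```text
time_s: 7.7
tcp_pos: [0.635, -0.0758, 0.0626]
tool_rot: [0.001, 1.0, 0.0, 0.002]
ft_force: [-0.3, -1.1, 6.9]
opening: 0.0632
grip_force: 12.3
```

play_rows(
  plan=[
    {"translation":[0,0,-0.5],"spin":0,"fingers":45},
    {"translation":[0,0,-1.4],"spin":0,"fingers":45},
    {"translation":[0,0,-2.8],"spin":0,"fingers":45},
    {"translation":[-0.1,-0.8,-4.2],"spin":0,"fingers":45},
    {"translation":[-0.3,-2.2,-4.2],"spin":0,"fingers":45},
    {"translation":[-0.5,-3.7,-4.2],"spin":0,"fingers":45},
    {"translation":[-0.7,-5.2,-4.2],"spin":0,"fingers":45},
    {"translation":[-0.9,-6.7,-4.2],"spin":0,"fingers":45},
  ],
)

```text
time_s: 8.5
tcp_pos: [0.606, 0.1273, 0.1878]
tool_rot: [-0.0, 1.0, -0.0, 0.0]
ft_force: [0.4, -0.8, -0.3]
opening: 0.0632
grip_force: 11.8
```

play_rows(
  plan=[
    {"translation":[-0.2,-1.4,0],"spin":0,"fingers":45},
    {"translation":[-0.4,-2.8,0],"spin":0,"fingers":45},
    {"translation":[-0.6,-4.1,0],"spin":0,"fingers":45},
    {"translation":[-0.73,-5.1,0],"spin":0,"fingers":45},
    {"translation":[-0.73,-5.47,0],"spin":0,"fingers":45},
    {"translation":[-0.73,-5.47,0],"spin":0,"fingers":45},
  ],
)

```text
time_s: 9.1
tcp_pos: [0.5842, 0.2911, 0.1871]
tool_rot: [-0.0, 1.0, 0.002, 0.0]
ft_force: [0.3, 0.2, -0.7]
opening: 0.0635
grip_force: 11.8
```

```bash
cat > t.py <<'E'
# held / stacked cup check: top-height disc in wrist view
from h import *
import sys
x,y,z=map(float,sys.argv[1:4]);T=pose();p,d=camera("wrist");C=cloud("wrist",d,T);print("tcp",T[:3,3].round(4))
m=(abs(C[...,2]-z)<.007)&(np.hypot(C[...,0]-x,C[...,1]-y)<.045)&(d>0)
q=C[m];print(len(q),q.mean(0).round(4),"y-range",q[:,1].min().round(4),q[:,1].max().round(4),"xmax",q[:,0].max().round(4),np.round(cv2.minEnclosingCircle(q[:,:2].astype(np.float32))[0],4))
A=np.c_[q[:,:2],np.ones(len(q))];print("tilt",np.linalg.lstsq(A,q[:,2],rcond=None)[0][:2].round(3))
if len(sys.argv)>4: cv2.imwrite(f"pics/{sys.argv[4]}.png",cv2.resize(p[:,:,::-1],(768,576)))
E
python3 t.py .586 .289 .205 w3
```

```text
tcp [0.5842 0.2911 0.1871]
7903 [0.5893 0.2911 0.2042] y-range 0.2445 0.3334 xmax 0.6112 [0.5927 0.2889]
tilt [-0.033 -0.004]
```

View pics/w3.png

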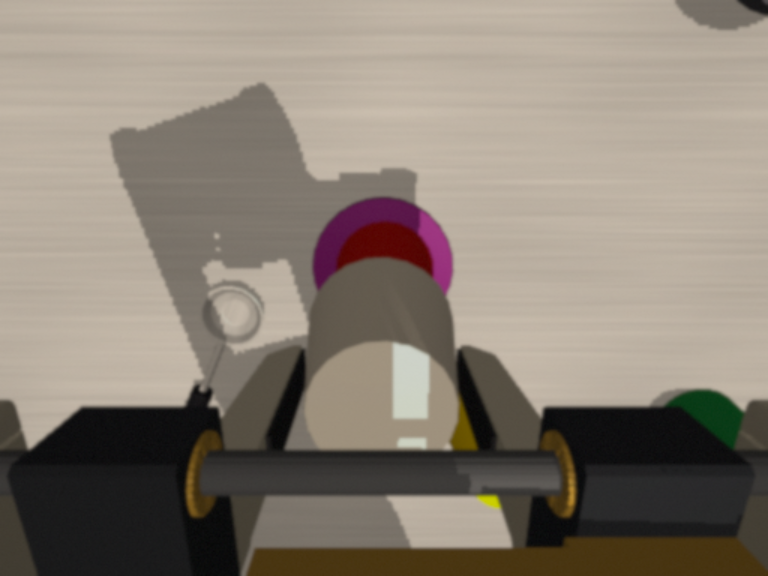

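White hangs straight above red, whose top edge shows at (385,240). Lowering to nest.

play_rows(
  plan=[
    {"translation":[0.05,0.06,0.5],"spin":0,"fingers":45},
    {"translation":[0.05,0.06,1.0],"spin":0,"fingers":45},
    {"translation":[0.05,0.06,1.5],"spin":0,"fingers":45},
    {"translation":[0.05,0.06,2.0],"spin":0,"fingers":45},
    {"translation":[0.05,0.06,2.4],"spin":0,"fingers":45},
    {"translation":[0.05,0.06,2.65],"spin":0,"fingers":45},
    {"translation":[0.05,0.06,2.8],"spin":0,"fingers":45},
    {"translation":[0.05,0.06,2.8],"spin":0,"fingers":45},
  ],
)

```text
time_s: 9.95
tcp_pos: [0.5861, 0.2875, 0.1024]
tool_rot: [0.0, 1.0, 0.0, -0.0]
ft_force: [0.1, 0.5, -0.7]
opening: 0.0635
grip_force: 11.8
```

play_rows(
  plan=[
    {"translation":[0,0,0.05],"spin":0,"fingers":45},
    {"translation":[0,0,0.08],"spin":0,"fingers":45},
    {"translation":[0,0,0.12],"spin":0,"fingers":45},
    {"translation":[0,0,0.12],"spin":0,"fingers":45},
  ],
)

```text
time_s: 10.35
tcp_pos: [0.5866, 0.2881, 0.1006]
tool_rot: [-0.0, 1.0, 0.0, 0.001]
ft_force: [-1.6, -0.4, 5.1]
opening: 0.0636
grip_force: 12.2
```

play_rows(
  plan=[
    {"translation":[0,0,-0.03],"spin":0,"fingers":93},
    {"translation":[0,0,-0.03],"spin":0,"fingers":93},
    {"translation":[0,0,-0.03],"spin":0,"fingers":93},
    {"translation":[0,0,-0.03],"spin":0,"fingers":93},
    {"translation":[0,0,-0.8],"spin":0,"fingers":93},
    {"translation":[0,0,-2.0],"spin":0,"fingers":93},
    {"translation":[0,0,-3.5],"spin":0,"fingers":93},
    {"translation":[0,0,-4.5],"spin":0,"fingers":93},
  ],
)

```text
time_s: 11.15
tcp_pos: [0.5868, 0.2883, 0.2372]
tool_rot: [-0.0, 1.0, 0.0, 0.001]
ft_force: [-0.1, 0.3, 0.2]
opening: 0.0929
grip_force: 0.0
```

```bash
python3 t.py .586 .289 .118
```

```text
tcp [0.5868 0.2883 0.2372]
2407 [0.587  0.2888 0.1177] y-range 0.262 0.3164 xmax 0.6129 [0.5856 0.289 ]
tilt [-0.019 -0.001]
```

play_rows(
  plan=[
    {"translation":[0.1,1.4,0],"spin":0,"fingers":93},
    {"translation":[0.2,3.0,0],"spin":0,"fingers":93},
    {"translation":[0.3,4.6,0],"spin":0,"fingers":93},
    {"translation":[0.4,6.2,0],"spin":0,"fingers":93},
    {"translation":[0.5,7.8,0],"spin":0,"fingers":93},
    {"translation":[0.6,9.4,0],"spin":0,"fingers":93},
    {"translation":[0.7,11.0,0],"spin":0,"fingers":93},
    {"translation":[0.8,12.5,0],"spin":0,"fingers":93},
  ],
)

```text
time_s: 12.0
tcp_pos: [0.6101, -0.0891, 0.2339]
tool_rot: [0.0, 1.0, 0.0, -0.0]
ft_force: [0.4, 0.3, -0.0]
opening: 0.0929
grip_force: 0.0
```

play_rows(
  plan=[
    {"translation":[0.2,1.5,0],"spin":0,"fingers":93},
    {"translation":[0.4,3.0,0],"spin":0,"fingers":93},
    {"translation":[0.5,4.5,0],"spin":0,"fingers":93},
    {"translation":[0.6,6.0,0],"spin":0,"fingers":93},
    {"translation":[0.6,6.0,0],"spin":0,"fingers":93},
  ],
)

```text
time_s: 12.5
tcp_pos: [0.6277, -0.2733, 0.2327]
tool_rot: [0.001, 1.0, -0.003, -0.0]
ft_force: [0.5, 0.0, -0.4]
opening: 0.0928
grip_force: 0.0
```

```bash
python3 t.py .628 -.268 .08 blue1
```

```text
tcp [ 0.6277 -0.2733  0.2327]
1958 [ 0.6283 -0.2695  0.0797] y-range -0.2966 -0.2429 xmax 0.6545 [ 0.627  -0.2696]
tilt [-0.022  0.002]
```

View pics/blue1.png

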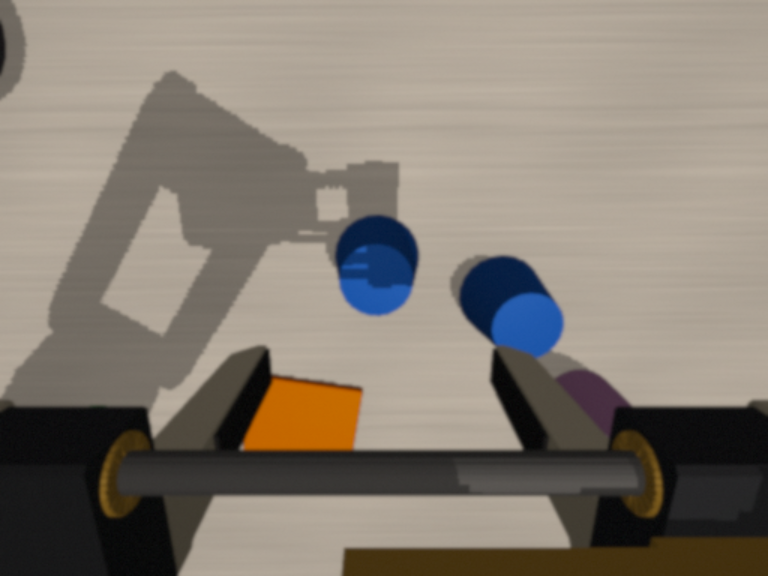

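The white cup's top is at z=0.1177 and level, so it is home. This view shows the target blue cup under the TCP at (376,280) and the look-alike at (527,325), clear of the fingers. Descending.

play_rows(
  plan=[
    {"translation":[0,0.1,1.5],"spin":0,"fingers":93},
    {"translation":[0,0.1,3.0],"spin":0,"fingers":93},
    {"translation":[0,0.1,4.4],"spin":0,"fingers":93},
    {"translation":[0,0.1,5.3],"spin":0,"fingers":93},
    {"translation":[0,0.1,5.72],"spin":0,"fingers":93},
    {"translation":[0,0.1,5.72],"spin":0,"fingers":75},
    {"translation":[0,0.1,5.72],"spin":0,"fingers":60},
    {"translation":[0,0.1,5.72],"spin":0,"fingers":45},
  ],
)

```text
time_s: 13.35
tcp_pos: [0.6299, -0.2705, 0.065]
tool_rot: [0.001, 1.0, 0.0, 0.002]
ft_force: [-0.1, 0.9, -0.3]
opening: 0.0736
grip_force: 0.0
```

play_rows(
  plan=[
    {"translation":[0,0,0],"spin":0,"fingers":45},
    {"translation":[0,0,0],"spin":0,"fingers":45},
    {"translation":[0,0,0],"spin":0,"fingers":45},
  ],
)

```text
time_s: 13.65
tcp_pos: [0.6294, -0.2704, 0.0643]
tool_rot: [0.001, 1.0, 0.0, 0.001]
ft_force: [0.2, 1.5, 5.3]
opening: 0.0613
grip_force: 15.9
```

play_rows(
  plan=[
    {"translation":[0,0,-0.5],"spin":0,"fingers":45},
    {"translation":[0,0,-1.4],"spin":0,"fingers":45},
    {"translation":[0,0,-2.8],"spin":0,"fingers":45},
    {"translation":[0,0,-4.2],"spin":0,"fingers":45},
    {"translation":[-0.1,-0.8,-5.2],"spin":0,"fingers":45},
    {"translation":[-0.2,-2.2,-5.2],"spin":0,"fingers":45},
    {"translation":[-0.3,-3.6,-5.2],"spin":0,"fingers":45},
    {"translation":[-0.4,-5.0,-5.2],"spin":0,"fingers":45},
  ],
)

```text
time_s: 14.45
tcp_pos: [0.6159, -0.1189, 0.2197]
tool_rot: [0.0, 1.0, -0.0, 0.0]
ft_force: [-0.6, -0.1, -1.6]
opening: 0.0613
grip_force: 15.2
```

play_rows(
  plan=[
    {"translation":[-0.1,-1.4,0],"spin":0,"fingers":45},
    {"translation":[-0.2,-2.9,0],"spin":0,"fingers":45},
    {"translation":[-0.3,-4.4,0],"spin":0,"fingers":45},
    {"translation":[-0.4,-5.9,0],"spin":0,"fingers":45},
    {"translation":[-0.5,-7.4,0],"spin":0,"fingers":45},
    {"translation":[-0.6,-8.9,0],"spin":0,"fingers":45},
    {"translation":[-0.7,-10.3,0],"spin":0,"fingers":45},
    {"translation":[-0.8,-11.5,0],"spin":0,"fingers":45},
  ],
)

```text
time_s: 15.25
tcp_pos: [0.5915, 0.2272, 0.2194]
tool_rot: [-0.0, 1.0, 0.001, 0.0]
ft_force: [1.2, -0.8, -1.8]
opening: 0.0613
grip_force: 15.2
```

play_rows(
  plan=[
    {"translation":[-0.1,-1.0,0],"spin":0,"fingers":45},
    {"translation":[-0.18,-1.8,0],"spin":0,"fingers":45},
    {"translation":[-0.18,-2.1,0],"spin":0,"fingers":45},
    {"translation":[-0.18,-2.1,0],"spin":0,"fingers":45},
    {"translation":[-0.18,-2.1,0],"spin":0,"fingers":45},
  ],
)

```text
time_s: 15.75
tcp_pos: [0.5869, 0.287, 0.2187]
tool_rot: [0.0, 1.0, 0.0, -0.0]
ft_force: [0.2, -0.0, -1.0]
opening: 0.0614
grip_force: 15.2
```

```bash
python3 t.py .586 .289 .235 blue2
```

```text
tcp [0.5869 0.287  0.2187]
7573 [0.5905 0.2883 0.2342] y-range 0.2451 0.333 xmax 0.6116 [0.5954 0.2891]
tilt [-0.02   0.003]
```

View pics/blue2.png

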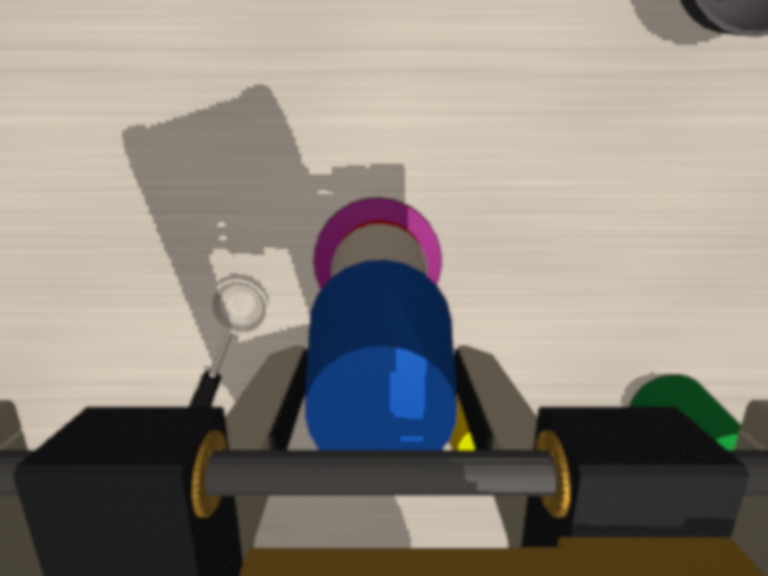

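Blue hangs straight and aligned over white, whose top edge shows at (380,240). Lowering.

play_rows(
  plan=[
    {"translation":[0.05,0,0.5],"spin":0,"fingers":45},
    {"translation":[0.05,0,1.0],"spin":0,"fingers":45},
    {"translation":[0.05,0,1.5],"spin":0,"fingers":45},
    {"translation":[0.05,0,2.0],"spin":0,"fingers":45},
    {"translation":[0.05,0,2.4],"spin":0,"fingers":45},
    {"translation":[0.05,0,2.7],"spin":0,"fingers":45},
    {"translation":[0.05,0,2.85],"spin":0,"fingers":45},
    {"translation":[0.05,0,2.85],"spin":0,"fingers":45},
  ],
)

```text
time_s: 16.6
tcp_pos: [0.5882, 0.2876, 0.1326]
tool_rot: [0.0, 1.0, 0.0, -0.0]
ft_force: [0.8, -0.6, -0.7]
opening: 0.0614
grip_force: 15.2
```

play_rows(
  plan=[
    {"translation":[0,0,0.05],"spin":0,"fingers":45},
    {"translation":[0,0,0.1],"spin":0,"fingers":45},
    {"translation":[0,0,0.1],"spin":0,"fingers":45},
  ],
)

```text
time_s: 16.9
tcp_pos: [0.5884, 0.2881, 0.1304]
tool_rot: [0.0, 1.0, 0.0, 0.0]
ft_force: [0.1, -0.4, -0.7]
opening: 0.0614
grip_force: 15.3
```

play_rows(
  plan=[
    {"translation":[0,0,0.05],"spin":0,"fingers":45},
    {"translation":[0,0,0.1],"spin":0,"fingers":45},
    {"translation":[0,0,0.1],"spin":0,"fingers":45},
  ],
)

```text
time_s: 17.2
tcp_pos: [0.5892, 0.2882, 0.1301]
tool_rot: [-0.0, 1.0, 0.0, 0.002]
ft_force: [-4.1, -2.0, 11.6]
opening: 0.0615
grip_force: 13.5
```

play_rows(
  plan=[
    {"translation":[0,0,-0.05],"spin":0,"fingers":93},
    {"translation":[0,0,-0.05],"spin":0,"fingers":93},
    {"translation":[0,0,-0.05],"spin":0,"fingers":93},
    {"translation":[0,0,-0.05],"spin":0,"fingers":93},
    {"translation":[0,0,-0.8],"spin":0,"fingers":93},
    {"translation":[0,0,-2.0],"spin":0,"fingers":93},
    {"translation":[0,0,-3.3],"spin":0,"fingers":93},
    {"translation":[0,0,-3.6],"spin":0,"fingers":93},
  ],
)

```text
time_s: 18.0
tcp_pos: [0.5904, 0.2887, 0.2401]
tool_rot: [-0.001, 1.0, 0.0, 0.004]
ft_force: [0.3, -0.7, 0.9]
opening: 0.0933
grip_force: 0.0
```

```bash
python3 t.py .586 .289 .146
```

```text
tcp [0.5904 0.2887 0.2401]
2832 [0.5873 0.289  0.1457] y-range 0.2621 0.3168 xmax 0.6135 [0.5857 0.289 ]
tilt [-0.021 -0.003]
```

play_rows(
  plan=[
    {"translation":[-1.2,0.8,0],"spin":0,"fingers":93},
    {"translation":[-2.4,1.6,0],"spin":0,"fingers":93},
    {"translation":[-3.6,2.4,0],"spin":0,"fingers":93},
    {"translation":[-4.57,2.95,0],"spin":0,"fingers":93},
    {"translation":[-4.57,2.95,0],"spin":0,"fingers":93},
    {"translation":[-4.57,2.95,0],"spin":0,"fingers":93},
  ],
)

```text
time_s: 18.65
tcp_pos: [0.4509, 0.1993, 0.2344]
tool_rot: [-0.0, 1.0, -0.0, -0.0]
ft_force: [0.6, 0.0, 0.5]
opening: 0.093
grip_force: 0.0
```

```bash
python3 t.py .451 .2 .08
```

```text
tcp [0.4509 0.1993 0.2344]
1935 [0.451  0.2009 0.0797] y-range 0.1742 0.2283 xmax 0.4768 [0.4499 0.201 ]
tilt [-0.018 -0.001]
```

The purple stack is complete: blue's top is at z=0.1457 and centred. Now yellow.

play_rows(
  plan=[
    {"translation":[-0.03,-0.06,1.5],"spin":0,"fingers":93},
    {"translation":[-0.03,-0.06,3.0],"spin":0,"fingers":93},
    {"translation":[-0.03,-0.06,4.4],"spin":0,"fingers":93},
    {"translation":[-0.03,-0.06,5.3],"spin":0,"fingers":93},
    {"translation":[-0.03,-0.06,5.78],"spin":0,"fingers":93},
    {"translation":[-0.03,-0.06,5.78],"spin":0,"fingers":75},
    {"translation":[-0.03,-0.06,5.78],"spin":0,"fingers":60},
    {"translation":[-0.03,-0.06,5.78],"spin":0,"fingers":45},
  ],
)

```text
time_s: 19.5
tcp_pos: [0.4516, 0.2017, 0.0624]
tool_rot: [-0.0, 1.0, 0.0, 0.001]
ft_force: [-0.3, 0.7, 0.4]
opening: 0.0736
grip_force: 0.0
```

play_rows(
  plan=[
    {"translation":[0,0,0],"spin":0,"fingers":45},
    {"translation":[0,0,0],"spin":0,"fingers":45},
    {"translation":[0,0,0],"spin":0,"fingers":45},
  ],
  newtons=12,
)

```text
time_s: 19.8
tcp_pos: [0.4511, 0.2014, 0.0625]
tool_rot: [-0.0, 1.0, 0.0, 0.001]
ft_force: [0.7, 0.1, 1.9]
opening: 0.063
grip_force: 12.0
```

play_rows(
  plan=[
    {"translation":[0,0,-0.5],"spin":0,"fingers":45},
    {"translation":[0,0,-1.4],"spin":0,"fingers":45},
    {"translation":[0,0,-2.8],"spin":0,"fingers":45},
    {"translation":[0,0,-4.1],"spin":0,"fingers":45},
    {"translation":[-0.3,0.9,-4.6],"spin":0,"fingers":45},
    {"translation":[-0.6,2.3,-4.6],"spin":0,"fingers":45},
    {"translation":[-0.9,3.7,-4.6],"spin":0,"fingers":45},
    {"translation":[-1.2,5.1,-4.6],"spin":0,"fingers":45},
  ],
)

```text
time_s: 20.6
tcp_pos: [0.4136, 0.0471, 0.2001]
tool_rot: [0.0, 1.0, 0.001, 0.001]
ft_force: [0.8, 0.2, -0.5]
opening: 0.0628
grip_force: 11.8
```

play_rows(
  plan=[
    {"translation":[-0.2,1.4,0],"spin":0,"fingers":45},
    {"translation":[-0.3,2.8,0],"spin":0,"fingers":45},
    {"translation":[-0.4,4.2,0],"spin":0,"fingers":45},
    {"translation":[-0.47,4.9,0],"spin":0,"fingers":45},
    {"translation":[-0.47,4.9,0],"spin":0,"fingers":45},
    {"translation":[-0.47,4.9,0],"spin":0,"fingers":45},
  ],
)

```text
time_s: 21.2
tcp_pos: [0.4, -0.0986, 0.1996]
tool_rot: [-0.0, 1.0, -0.001, -0.0]
ft_force: [0.5, 0.6, -0.7]
opening: 0.063
grip_force: 11.8
```

```bash
python3 - <<'E'
from h import *
T=pose();p,d=camera("wrist");C=cloud("wrist",d,T);print(T[:3,3].round(4))
m=masks(p)["orange"]&(abs(C[...,2]-.01)<.005)
n,L,st,_=cv2.connectedComponentsWithStats(m.astype(np.uint8));i=1+st[1:,4].argmax();print(st[i])
q=C[L==i];r=cv2.minAreaRect(q[:,:2].astype(np.float32));print(r,q[:,:2].mean(0),q[:,2].mean())
cv2.imwrite("pics/sq.png",cv2.resize(p[:,:,::-1],(768,576)))
E
```

```text
[ 0.4    -0.0986  0.1996]
[ 279   77  116  110 9179]
((0.45041996240615845, -0.19119340181350708), (0.11012434214353561, 0.10976465791463852), 80.47534942626953) [ 0.45331336 -0.19063245] 0.009706120456256098
```

View pics/sq.png

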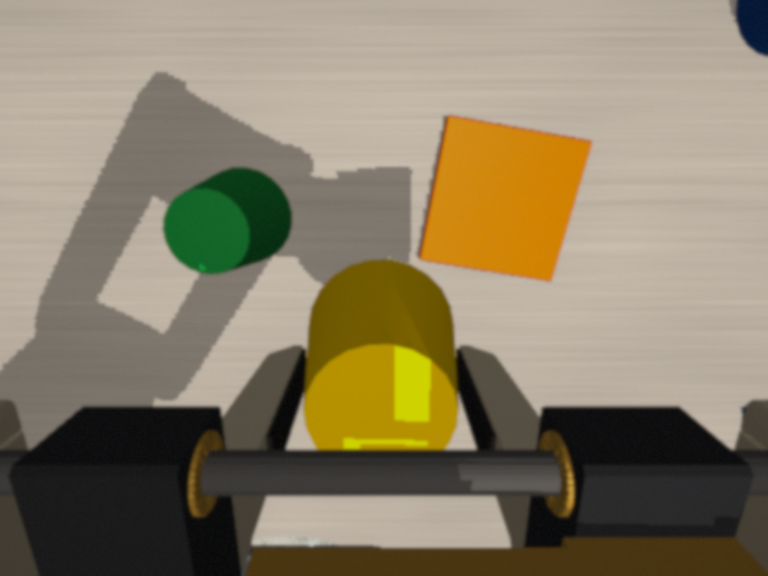

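The square stand is fully visible, with corners (447,116), (591,142), (551,280) and (420,259). It measures 110x110 mm with its centre at (0.450, -0.191).

play_rows(
  plan=[
    {"translation":[0.6,1.1,0],"spin":0,"fingers":45},
    {"translation":[1.2,2.2,0],"spin":0,"fingers":45},
    {"translation":[1.7,3.08,0],"spin":0,"fingers":45},
    {"translation":[1.7,3.08,1.0],"spin":0,"fingers":45},
    {"translation":[1.7,3.08,2.2],"spin":0,"fingers":45},
    {"translation":[1.7,3.08,3.2],"spin":0,"fingers":45},
    {"translation":[1.7,3.08,3.8],"spin":0,"fingers":45},
    {"translation":[1.7,3.08,4.1],"spin":0,"fingers":45},
  ],
)

```text
time_s: 22.05
tcp_pos: [0.4507, -0.1888, 0.0749]
tool_rot: [-0.001, 1.0, 0.001, -0.001]
ft_force: [0.7, 0.3, -0.4]
opening: 0.0626
grip_force: 11.8
```

play_rows(
  plan=[
    {"translation":[0,0,0.05],"spin":0,"fingers":45},
    {"translation":[0,0,0.1],"spin":0,"fingers":45},
    {"translation":[0,0,0.1],"spin":0,"fingers":45},
  ],
)

```text
time_s: 22.35
tcp_pos: [0.4522, -0.1912, 0.0746]
tool_rot: [0.001, 1.0, 0.001, 0.001]
ft_force: [0.6, -0.9, -0.3]
opening: 0.0627
grip_force: 11.8
```

play_rows(
  plan=[
    {"translation":[-0.02,0,0.05],"spin":0,"fingers":45},
    {"translation":[-0.02,0,0.09],"spin":0,"fingers":45},
    {"translation":[-0.02,0,0.12],"spin":0,"fingers":45},
    {"translation":[-0.02,0,0.12],"spin":0,"fingers":45},
  ],
)

```text
time_s: 22.75
tcp_pos: [0.4516, -0.1917, 0.0722]
tool_rot: [0.001, 1.0, 0.0, 0.001]
ft_force: [-2.5, 2.9, 14.8]
opening: 0.063
grip_force: 12.8
```

play_rows(
  plan=[
    {"translation":[0,0,-0.05],"spin":0,"fingers":93},
    {"translation":[0,0,-0.05],"spin":0,"fingers":93},
    {"translation":[0,0,-0.05],"spin":0,"fingers":93},
    {"translation":[0,0,-0.05],"spin":0,"fingers":93},
    {"translation":[0,0,-0.8],"spin":0,"fingers":93},
    {"translation":[0,0,-2.2],"spin":0,"fingers":93},
    {"translation":[0,0,-3.8],"spin":0,"fingers":93},
    {"translation":[0,0,-5.4],"spin":0,"fingers":93},
  ],
)

```text
time_s: 23.55
tcp_pos: [0.4503, -0.1908, 0.2333]
tool_rot: [-0.0, 1.0, 0.0, -0.001]
ft_force: [0.8, -0.4, 0.2]
opening: 0.0936
grip_force: 0.0
```

```bash
python3 t.py .451 -.191 .09
```

```text
tcp [ 0.4503 -0.1908  0.2333]
2075 [ 0.4511 -0.1909  0.0897] y-range -0.2184 -0.1636 xmax 0.477 [ 0.4499 -0.1909]
tilt [-0.019  0.002]
```

play_rows(
  plan=[
    {"translation":[-0.1,-1.4,0],"spin":0,"fingers":93},
    {"translation":[-0.2,-3.0,0],"spin":0,"fingers":93},
    {"translation":[-0.3,-4.6,0],"spin":0,"fingers":93},
    {"translation":[-0.35,-6.0,0],"spin":0,"fingers":93},
    {"translation":[-0.35,-6.75,0],"spin":0,"fingers":93},
    {"translation":[-0.35,-6.75,0],"spin":0,"fingers":93},
  ],
)

```text
time_s: 24.2
tcp_pos: [0.4396, 0.0139, 0.2318]
tool_rot: [-0.0, 1.0, 0.002, -0.0]
ft_force: [-0.3, -1.3, -0.3]
opening: 0.0927
grip_force: 0.0
```

```bash
python3 t.py .441 .011 .08
```

```text
tcp [0.4396 0.0139 0.2318]
1969 [0.4411 0.011  0.0797] y-range -0.0165 0.0384 xmax 0.4671 [0.4402 0.011 ]
tilt [-0.019  0.   ]
```

Yellow is centred on the square stand with its top at z=0.0897. Now green.

play_rows(
  plan=[
    {"translation":[0,0,1.5],"spin":0,"fingers":93},
    {"translation":[0,0,3.0],"spin":0,"fingers":93},
    {"translation":[0,0,4.4],"spin":0,"fingers":93},
    {"translation":[0,0,5.3],"spin":0,"fingers":93},
    {"translation":[0,0,5.7],"spin":0,"fingers":93},
    {"translation":[0,0,5.7],"spin":0,"fingers":75},
    {"translation":[0,0,5.7],"spin":0,"fingers":60},
    {"translation":[0,0,5.7],"spin":0,"fingers":45},
  ],
)

```text
time_s: 25.05
tcp_pos: [0.4412, 0.0105, 0.0619]
tool_rot: [0.0, 1.0, -0.0, 0.001]
ft_force: [0.3, 0.2, 0.6]
opening: 0.0738
grip_force: 0.0
```

play_rows(
  plan=[
    {"translation":[0,0,0],"spin":0,"fingers":45},
    {"translation":[0,0,0],"spin":0,"fingers":45},
    {"translation":[0,0,0],"spin":0,"fingers":45},
  ],
  newtons=12,
)

```text
time_s: 25.35
tcp_pos: [0.441, 0.011, 0.0619]
tool_rot: [0.0, 1.0, 0.0, 0.001]
ft_force: [-0.4, -1.4, 4.4]
opening: 0.0629
grip_force: 12.1
```

play_rows(
  plan=[
    {"translation":[0,0,-0.5],"spin":0,"fingers":45},
    {"translation":[0,0,-1.4],"spin":0,"fingers":45},
    {"translation":[0,0,-2.8],"spin":0,"fingers":45},
    {"translation":[0.05,0.8,-4.2],"spin":0,"fingers":45},
    {"translation":[0.1,2.2,-4.3],"spin":0,"fingers":45},
    {"translation":[0.2,3.7,-4.3],"spin":0,"fingers":45},
    {"translation":[0.3,5.2,-4.3],"spin":0,"fingers":45},
    {"translation":[0.33,6.4,-4.3],"spin":0,"fingers":45},
  ],
)

```text
time_s: 26.15
tcp_pos: [0.4502, -0.1828, 0.1904]
tool_rot: [0.0, 1.0, 0.0, 0.0]
ft_force: [0.2, 0.4, -1.1]
opening: 0.063
grip_force: 11.9
```

play_rows(
  plan=[
    {"translation":[0,0.33,0],"spin":0,"fingers":45},
    {"translation":[0,0.33,0],"spin":0,"fingers":45},
    {"translation":[0,0.33,0],"spin":0,"fingers":45},
  ],
)

```text
time_s: 26.45
tcp_pos: [0.4498, -0.1893, 0.1897]
tool_rot: [-0.001, 1.0, 0.0, -0.0]
ft_force: [0.7, 0.6, -0.2]
opening: 0.0634
grip_force: 11.9
```

```bash
python3 t.py .451 -.191 .208 gr
```

```text
tcp [ 0.4498 -0.1893  0.1897]
7879 [ 0.4549 -0.1892  0.2075] y-range -0.2354 -0.1466 xmax 0.4762 [ 0.4582 -0.191 ]
tilt [-0.035 -0.002]
```

View pics/gr.png

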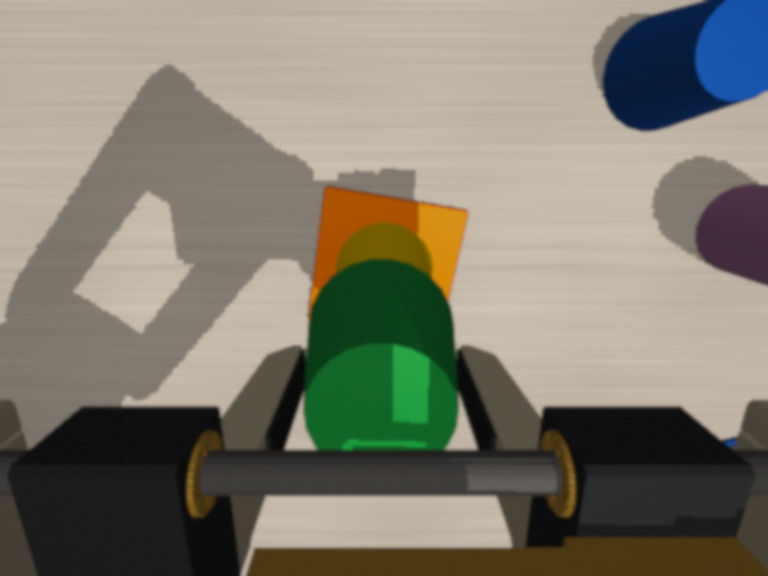

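Green hangs straight over yellow, whose top edge shows at (385,240). Nesting it.

play_rows(
  plan=[
    {"translation":[0.02,0.05,0.5],"spin":0,"fingers":45},
    {"translation":[0.02,0.05,1.0],"spin":0,"fingers":45},
    {"translation":[0.02,0.05,1.5],"spin":0,"fingers":45},
    {"translation":[0.02,0.05,2.0],"spin":0,"fingers":45},
    {"translation":[0.02,0.05,2.4],"spin":0,"fingers":45},
    {"translation":[0.02,0.05,2.7],"spin":0,"fingers":45},
    {"translation":[0.02,0.05,2.88],"spin":0,"fingers":45},
    {"translation":[0.02,0.05,2.88],"spin":0,"fingers":45},
  ],
)

```text
time_s: 27.3
tcp_pos: [0.4507, -0.1916, 0.1032]
tool_rot: [-0.0, 1.0, 0.001, -0.0]
ft_force: [0.3, 0.3, -1.0]
opening: 0.0633
grip_force: 11.9
```

play_rows(
  plan=[
    {"translation":[0,0,0.04],"spin":0,"fingers":45},
    {"translation":[0,0,0.08],"spin":0,"fingers":45},
    {"translation":[0,0,0.12],"spin":0,"fingers":45},
    {"translation":[0,0,0.12],"spin":0,"fingers":45},
  ],
)

```text
time_s: 27.7
tcp_pos: [0.4508, -0.1921, 0.1002]
tool_rot: [0.0, 1.0, 0.0, 0.0]
ft_force: [1.2, 0.6, -0.5]
opening: 0.0633
grip_force: 11.9
```

play_rows(
  plan=[
    {"translation":[0,0,0.05],"spin":0,"fingers":45},
    {"translation":[0,0,0.1],"spin":0,"fingers":45},
    {"translation":[0,0,0.1],"spin":0,"fingers":45},
  ],
)

```text
time_s: 28.0
tcp_pos: [0.4514, -0.1922, 0.0991]
tool_rot: [0.0, 1.0, 0.0, 0.001]
ft_force: [-3.3, 4.1, 16.7]
opening: 0.0635
grip_force: 13.0
```

play_rows(
  plan=[
    {"translation":[0,0,-0.06],"spin":0,"fingers":93},
    {"translation":[0,0,-0.06],"spin":0,"fingers":93},
    {"translation":[0,0,-0.06],"spin":0,"fingers":93},
    {"translation":[0,0,-0.06],"spin":0,"fingers":93},
    {"translation":[0,0,-0.8],"spin":0,"fingers":93},
    {"translation":[0,0,-2.0],"spin":0,"fingers":93},
    {"translation":[0,0,-3.5],"spin":0,"fingers":93},
    {"translation":[0,0,-4.5],"spin":0,"fingers":93},
  ],
)

```text
time_s: 28.8
tcp_pos: [0.4513, -0.1925, 0.2346]
tool_rot: [0.001, 1.0, 0.0, 0.001]
ft_force: [1.0, 0.2, 0.7]
opening: 0.0929
grip_force: 0.0
```

play_rows(
  plan=[
    {"translation":[0,0,0],"spin":0,"fingers":93},
    {"translation":[0,0,0],"spin":0,"fingers":93},
  ],
)

```text
time_s: 29.0
tcp_pos: [0.4509, -0.1921, 0.232]
tool_rot: [0.0, 1.0, 0.0, 0.0]
ft_force: [0.7, 1.1, -0.4]
opening: 0.093
grip_force: 0.0
```

```bash
python3 t.py .451 -.191 .118; python3 - <<'E'
from h import *
p,d=camera("scene");cv2.imwrite("pics/end.png",cv2.resize(p[80:272,100:400,::-1],(800,512),interpolation=cv2.INTER_CUBIC))
E
```

```text
tcp [ 0.4509 -0.1921  0.232 ]
2483 [ 0.4511 -0.1912  0.1177] y-range -0.2181 -0.1637 xmax 0.4775 [ 0.45  -0.191]
tilt [-0.019  0.001]
```

View pics/end.png

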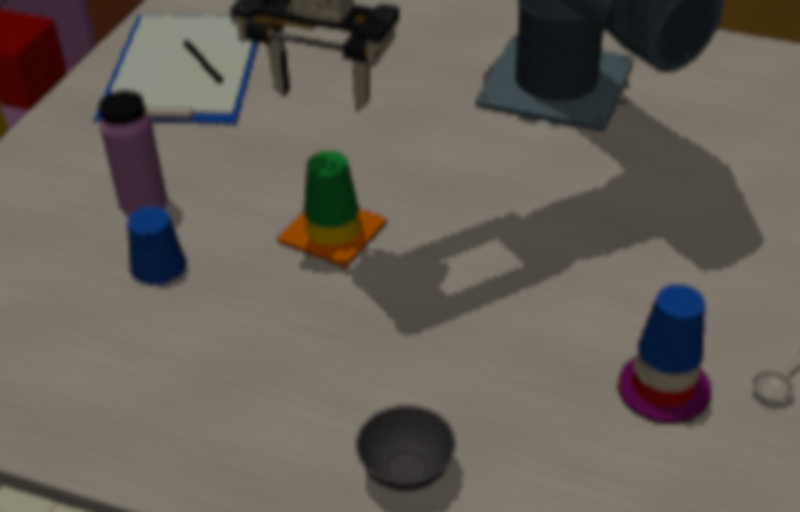

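Both stacks stand upright and home: green over yellow at (330,205), and blue over white over red at (670,345). The bottle, bowl, spoon and spare blue cup were not touched.

```bash
python3 -c "from cell import *;print(job_done())"
```

```text
the job is handed in; nothing more can be done
None
```

The job is handed in at about 29 s of the 128 s allowed: red, white and blue are nested on the round purple stand, yellow and green on the square orange one, all measured at full-home height and centred, with nothing else touched.

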